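# Open the extractor damper fully and start the fan at a luthier's bench

## Robot

A 6-joint arm with a two-finger parallel gripper is mounted at the origin on the work surface. World frame = base frame: x ahead of the robot, y to its left, z up, the work surface at z = 0. Lengths are in m, angles in rad, forces in N, time in s.
With the tool pointing down it reaches from about 0.225 to 0.875 m from the base axis. Payload 3.4 kg.
Tool frame: the origin (TCP) lies midway between the tips of the shut fingers; the grasp point (between the pads) lies behind it (manip.grip_point_offset is the z of the grasp point in the tool frame, in m); z points along the fingers, x is the direction in which the jaws open and shut, and the axes are right-handed (so a half turn about z gives the same grasp; the last joint's range is limited). The gripper opens to 85 mm and grips with 20 to 120 N. Pads are 22 mm wide; open, the fingers measure 114 mm over their backs; the gripper's body (76 mm by 85 mm) begins 54 mm behind the grasp point. The pads swing forward as they close: fully open they stand 13 mm farther back than shut.
Start: joints at [-1.352, 0.276, 1.505, -0, 1.361, -0.121], TCP at [0.192, -0.542, 0.231] pointing down, gripper open.
Joint ranges: [-2.89, 2.89], [-0.75, 2.08], [0.22, 2.7], [-1.18, 4.32], [0.11, 2.71], [-2.7, 2.7]. Speed limits (rad/s): [2.57, 2.57, 3.14, 3.14, 3.14, 3.14].

## Interface

Orientations are given as a unit quaternion [w, x, y, z].
In Python, from rig import manip, eyes, recognise, regions_of, mark_of gives the robot as it stands.
- The arm moves only by the shell command python3 -m inch 'ROWS' [FORCE]. ROWS is JSON, a list of rows, each a list of 5 numbers: the gripper command: -1 is shut, 1 is fully open, values between are in proportion, then the shift along the tool's x, y, z in mm, then the turn about the tool's z in degrees. A call has 1 to 20 rows; each row shifts and turns the pose as measured when the row begins, along the tool's axes as they then stand; what a row does not reach is not made up. A row lasts 1/12 s, in which the tool goes at most 41.7 mm and 7.16 degrees, less where a joint would pass 70% of its speed; a pose out of reach is approached as far as the arm can. A call with a gripper value outside its range is refused whole. The fingers move at their own pace and stop on an object; FORCE is the grip in N (left out, the last holds). Time passes only in rows, so rows that do not move let the fingers close. It gives the time, the measured TCP pose, the force and the opening at its end, in the units of the state.
- manip.get_state(): the state, without advancing time (a new reading comes with each control period).
- eyes.get_image(name): name is "scene" or "top"; returns a dict with "frame" (480x640x3 uint8, red, green, blue), "K" (3x3 intrinsics, pixels), "rvec" (rotation vector, rad) and "tvec" (3), from world to camera coordinates, as OpenCV has them. Camera axes: x right, y down, z forward; pixel columns grow to the right and rows downward; lengths in m; the calibration is good to about 2 mm. A picture is of the moment at which its call begins. There is no depth.
- manip.sign_off(): hands the job in, once; it reports no verdict.
Trained networks look in a picture, given as the dict that the camera call returned (one of the last four; its "shot" number tells which), for a name from the list of things; names that differ only in an ending like _2 or _b are one class to them, and where a whole thing is asked for, a point or a joint stands for the part that bears it (a point fixed in the world has none). Each returns a list of dicts, best first, with "confidence" (0 to 1); they miss things now and then, are a little off and sometimes report something else, mostly with a low value. They report only what shows in the picture. A call takes as long as a camera call.
- recognise(picture, target): "bbox" ([left, top, width, height] in pixels, round what is visible of it).
- regions_of(picture, target): "mask" (480x640 bool, what is visible of it) and "bbox" ([left, top, width, height] in pixels, round what is visible of it).
- mark_of(picture, target): "point" ([row, column] in pixels: a listed point, or the origin of a listed thing).
The state is a dict: "clock": time; "qpos": joint angles; "qd": joint speeds; "effort": joint torques, N m; "position": TCP position; "ee_rot": TCP orientation; "contact_force": force on the tool from outside, world axes, zero at the start; "moment": the same for the moment, N m; "width": finger opening in m.
Only numpy, scipy, OpenCV 4.12 (cv2) and the standard library are available. Lean on these libraries where they do the work, as an engineer would, in place of code of your own. Each camera call takes 0.05 s, during which the arm holds its last target.

## Task

Get the bench dust extractor ready for sanding the viola back: with the fingers shut, push the red-knobbed damper lever round from the closed side, past the half-open click, until it is fully open against its end stop, and then press the green start button right down and let it come back up. Only push; do not grip or pinch the lever or anything else, do not start the fan before the damper is fully open, leave the red stop button alone, and leave the tools, glue and clamp where they are.

Things in the scene. Friction and masses are not known exactly. Their poses are not given: they have to be found in the camera images.
- extractor: Fixed bench dust extractor; origin on the bench under the lever's pivot, z up. Its duct (100 mm, grey, top 150 mm up) lies along its y axis; the green fan cabinet (x -150 to 150, y 150 to 400 mm, top 205 mm up, carry handle at x = 90 mm to 240 mm up) is at its +y end, a round bell mouth (y -178 to -270 mm, top 196 mm up) at its -y end; before it a board with the viola back, 45 mm high.
- damper_pivot (a point): Point on the vertical hinge axis of the damper lever, 204 mm above the bench (the mid-height of the knob). Fixed to the extractor, with the same axes as extractor.
- lever_knob (a point): Centre (204 mm above the bench, 110 mm from the hinge axis) of the red upright knob at the lever's free end: a cylinder 27 mm across, 182 to 226 mm above the bench. Under it the lever's flat steel bar, 18 mm wide, 172 to 177 mm up, runs to the hub, whose nut reaches 185 mm. Below the bar: a dark quadrant plate with steel detent ridges.
- damper_lever (a joint): Lever angle, rad. 0 = closed: lever points to the extractor's -x, across the duct. Grows counter-clockwise seen from above to 1.571 = fully open at the end stop: lever points to the extractor's -y, along the duct. Stays where left. Clicks in at half open (0.785; ridges 0.60 to 0.97) and at the end stop (ridge 1.38 to 1.56). A ridge takes 5 to 9 N at the knob, else about 1 N. Starts at 0 to 0.5.
- start_button_top (a point): Centre of the top face of the green start button, 28 mm across, about 248 mm above the bench when up, on the switch box on the cabinet. It moves with the button. A black collar 44 mm across, 10 mm lower, surrounds it. At (-95, 221) mm in the extractor's frame.
- start_button (a joint): How far the green button is pressed, in m: 0 up, 0.006 right down; springs back. About 1.5 N starts it, 5 N takes it right down.
- stop_button_top (a point): Centre of the top face of the red stop button, same size and height, 58 mm from the green one towards the extractor's +y. Not to be pressed.
- stop_button (a joint): How far the red button is pressed, in m: 0 up, 0.006 down.
- glue_bottle: Loose white glue bottle with an orange cap, 58 mm across, 165 mm high, standing. Origin: centre of its foot. To be left alone.
- finger_plane: Loose small brass plane, about 64 x 28 x 40 mm, on the bench. Origin: centre of its sole. To be left alone.
- gouge: Loose gouge with a light wooden handle, 230 mm long and 29 mm high, lying along its x axis, blade to +x. Origin: on the bench under its middle. To be left alone.
- spool_clamp: Loose wooden spool clamp, 36 mm across, 122 mm high, standing upright. Origin: centre of its foot. To be left alone.

How it is judged:
On the way, in this order (a step that is already met when the one before it is completed fails the run):
1. the damper lever is fully open, at its second stop (value of joint damper_lever above 1.53 rad), for 0.2 s.
2. the green start button is pressed right down (value of joint start_button above 0.0048 m), for 0.05 s.
At the end, for the whole second after the job is handed in: The damper lever rests at its open stop (above 1.53 of 1.571 rad), the green button has been pressed at least 4.8 of its 6 mm and is back up (under 1.5 mm), the red button is up, and the bottle, plane, gouge and clamp are at rest within 20 mm of where they stood (value of joint damper_lever above 1.53 rad and value of joint each of start_button, stop_button below 0.0015 m and distance of each of glue_bottle, finger_plane, gouge, spool_clamp from where it was at the start of the episode below 0.02 m and linear speed of each of glue_bottle, finger_plane, gouge, spool_clamp below 0.02 m/s); the robot touches nothing.
It fails at once if the fan is started before the damper is fully open (value of joint start_button above 0.0035 m and value of joint damper_lever below 1.45 rad).
It fails at once if the red stop button is pressed (value of joint stop_button above 0.003 m).
It fails at once if the lever's knob is pinched between the fingers instead of being pushed (horizontal distance between the grasp point and lever_knob below 0.012 m and z of the grasp point in the frame of damper_pivot below 0.038 m and contact force between the fingers and damper_lever above 1 N).
It fails at once if a tool, the glue bottle or the clamp is shifted, lifted or carried (distance of any of glue_bottle, finger_plane, gouge, spool_clamp from where it was at the start of the episode above 0.02 m).
It also fails if it takes over 54 s, if anything falls off the work surface, if the arm or the gripper's body presses on something with over 40 N, if the wrist force passes 120 N, or if a joint passes its speed limit or range.

## Working session

There is one attempt and no reset: what is moved stays moved. The work goes in short steps, Python scripts to look and compute and a shell command to move; the robot and the scene stay as the last step left them, time stands still between calls to the robot, and variables do not carry over. Pictures are saved under pics/ and viewed, and the job is handed in when it is done.

```bash
mkdir -p pics; ls
cat > h.py <<'E'
import numpy as np, cv2
from rig import manip, eyes, recognise, regions_of, mark_of
def cam(p):
    R=cv2.Rodrigues(np.array(p["rvec"],float))[0]; t=np.array(p["tvec"],float).ravel(); return np.array(p["K"],float),R,t
def at_z(p,rc,z):
    K,R,t=cam(p); d=R.T@np.linalg.inv(K)@np.array([rc[1],rc[0],1.0]); o=-R.T@t
    return o+d*(z-o[2])/d[2]
def proj(p,X):
    K,R,t=cam(p); q=K@(R@np.array(X,float)+t); return q[1]/q[2],q[0]/q[2]
def tri(ps,rcs):
    K1,R1,t1=cam(ps[0]);K2,R2,t2=cam(ps[1])
    P1=K1@np.c_[R1,t1];P2=K2@np.c_[R2,t2]
    X=cv2.triangulatePoints(P1,P2,np.array(rcs[0][::-1],float).reshape(2,1),np.array(rcs[1][::-1],float).reshape(2,1)).ravel()
    return X[:3]/X[3]
def save(p,n): cv2.imwrite("pics/"+n+".png",p["frame"][:,:,::-1])
E
python3 - <<'E'
from h import *
s=eyes.get_image("scene");t=eyes.get_image("top");save(s,"s0");save(t,"t0")
st=manip.get_state();print(st["clock"],st["position"],st["ee_rot"],manip.grip_point_offset)
for n,z in [("damper_pivot",.204),("lever_knob",.204),("start_button_top",.248),("stop_button_top",.248),("extractor",0),("glue_bottle",0),("finger_plane",0),("gouge",0),("spool_clamp",0)]:
    a=mark_of(s,n)[:2];b=mark_of(t,n)[:2]
    for l,p,m in (("s",s,a),("t",t,b)):
        for r in m: print(n,l,np.round(r["point"],1),round(r["confidence"],2),at_z(p,r["point"],z).round(4))
    if a and b: print("  tri",tri((s,t),(a[0]["point"],b[0]["point"])).round(4))
E
```

```text
pics
0.1 [ 0.19150799 -0.54166693  0.23054924] [-5.58661097e-04  8.16463674e-01 -5.77396213e-01 -6.08119281e-04] -0.0187
damper_pivot s [268.8 396.6] 0.89 [ 0.6535 -0.0444  0.204 ]
damper_pivot t [192.3 364.8] 0.61 [ 0.6514 -0.0436  0.204 ]
  tri [ 0.6523 -0.0438  0.2032]
lever_knob s [278.5 330.2] 0.77 [ 0.5371 -0.0497  0.204 ]
lever_knob t [257.4 360.5] 0.67 [ 0.5348 -0.0362  0.204 ]
  tri [ 0.5369 -0.0379  0.1847]
start_button_top s [163.4 335.5] 0.71 [0.5779 0.1778 0.248 ]
start_button_top t [231.5 234.3] 0.47 [0.5752 0.183  0.248 ]
  tri [0.5768 0.1836 0.2424]
stop_button_top s [142.7 335.8] 0.63 [0.5868 0.2353 0.248 ]
stop_button_top t [227.4 198.5] 0.71 [0.5817 0.2441 0.248 ]
  tri [0.5847 0.2455 0.2389]
extractor s [322.2 384.1] 0.55 [ 0.6557 -0.0457  0.    ]
extractor t [209.3 357.2] 0.96 [ 0.6457 -0.0454  0.    ]
  tri [ 0.649  -0.0459  0.0017]
glue_bottle s [430.8 308.5] 0.86 [ 0.4755 -0.2406  0.    ]
glue_bottle t [288.3 445.2] 0.83 [ 0.4805 -0.231   0.    ]
  tri [ 0.4788 -0.2356 -0.0214]
finger_plane s [365.2 293.2] 0.63 [ 0.4593 -0.1146  0.    ]
finger_plane s [430.2 309.4] 0.48 [ 0.4773 -0.2398  0.    ]
gouge s [324.7 333.2] 0.63 [ 0.5495 -0.0381  0.    ]
gouge t [257.6 353.3] 0.64 [ 0.5434 -0.0376  0.    ]
gouge t [191.4 367.3] 0.45 [ 0.6841 -0.0667  0.    ]
  tri [ 5.456e-01 -3.780e-02 -2.000e-04]
spool_clamp s [307.7 304. ] 0.93 [0.4935 0.0087 0.    ]
spool_clamp t [279.9 331.8] 0.76 [0.4962 0.0074 0.    ]
spool_clamp t [285.1 444.8] 0.73 [ 0.4872 -0.2302  0.    ]
  tri [0.4952 0.0075 0.0021]
```

View pics/s0.png

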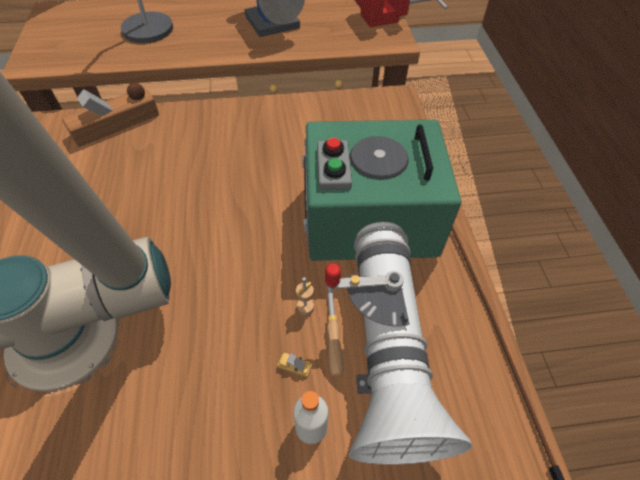

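View pics/t0.png

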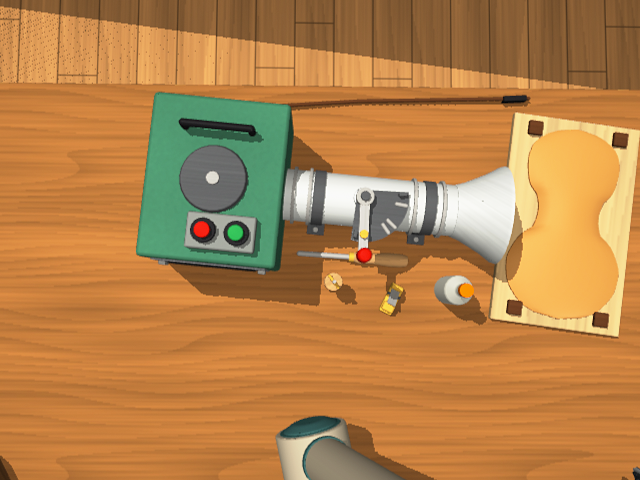

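The scene picture shows the closed lever with its red knob at about (row 275, col 333). The green button is at (167, 335), the red at (146, 333), and the hub at (281, 394). In the top picture the knob is at (255, 364), the hub at (197, 365), green at (232, 236) and red at (230, 202). The lever is near closed, and the extractor is yawed by about -4.6°. I'll refine these with the masks while the gripper shuts, rises and turns.

```bash
python3 - <<'E'
from h import *
s=eyes.get_image("scene");t=eyes.get_image("top")
def cen(p,n):
    f=cv2.cvtColor(p["frame"],cv2.COLOR_RGB2HSV)
    r=regions_of(p,n)[0]; m=r["mask"]
    rr,cc=np.nonzero(m); return r["bbox"],round(r["confidence"],2),m.sum(),rr.mean().round(1),cc.mean().round(1)
for l,p in(("s",s),("t",t)):
    for n in ("start_button_top","stop_button_top","lever_knob","damper_lever"):
        try: print(l,n,*cen(p,n))
        except Exception as e: print(l,n,e)
    f=p["frame"].astype(int); R,G,B=f[...,0],f[...,1],f[...,2]
    for nm,m in (("red",(R>120)&(G<60)&(B<60)),("green",(G>110)&(R<90)&(B<110))):
        n,lab,stt,c=cv2.connectedComponentsWithStats(m.astype(np.uint8))
        for i in range(1,n):
            if stt[i,4]>60: print(l,nm,stt[i],c[i][::-1].round(1))
# joint fit of extractor (x,y,yaw) to marks
from scipy.optimize import least_squares
loc={"damper_pivot":(0,0,.204),"start_button_top":(-.095,.221,.248),"stop_button_top":(-.095,.279,.248)}
obs=[(p,n,mark_of(p,n)[0]["point"]) for p in (s,t) for n in loc]
def w(q,l):
    c,sn=np.cos(q[2]),np.sin(q[2]);return np.array([q[0]+c*l[0]-sn*l[1],q[1]+sn*l[0]+c*l[1],l[2]])
fr=lambda q:np.concatenate([np.array(proj(p,w(q,loc[n])))-np.array(o) for p,n,o in obs])
r=least_squares(fr,[.6525,-.044,-.08],loss="soft_l1");print(r.x.round(4),fr(r.x).round(1))
for n in loc:print(n,w(r.x,loc[n]).round(4))
E
python3 -m inch '[[-1,0,0,-20,-7],[-1,0,0,-20,-7],[-1,0,0,-20,-7],[-1,0,0,0,-7],[-1,0,0,0,-7],[-1,0,0,0,-7],[-1,0,0,0,-7],[-1,0,0,0,-7],[-1,0,0,0,-7],[-1,0,0,0,-7]]' 20
```

```text
s start_button_top [327.9, 158.9, 14.3, 13.2] 0.6 153 164.3 334.7
s stop_button_top [328.3, 158.1, 15.8, 13.0] 0.2 154 163.9 334.7
s lever_knob [325.5, 263.1, 81.1, 25.6] 0.61 1183 279.3 361.7
s damper_lever [322.4, 261.5, 81.7, 28.5] 0.97 1108 279.4 361.8
s red [383   2  10  11  64] [  8.3 386.9]
s red [326 264  15  13 101] [271.2 332.1]
s green [ 307  121  154   85 5538] [165.5 385.2]
s green [328 158  14  10 109] [162.6 334.5]
t start_button_top [226.8, 225.5, 16.6, 17.5] 0.6 212 232.8 235.7
t stop_button_top [193.1, 221.1, 16.3, 15.2] 0.47 213 229.5 201.8
t lever_knob [355.0, 189.6, 20.5, 73.4] 0.66 836 224.4 364.0
t damper_lever [353.7, 189.9, 21.2, 73.2] 0.72 960 224.2 363.9
t red [193 221  17  16 208] [228.8 201. ]
t red [356 248  16  15 170] [254.6 363.9]
t green [137  92 147 151 516] [134.1 179.1]
t green [136 105 154 163 733] [218.9 245.3]
t green [178 117  77  10  77] [120.6 216. ]
t green [180 126  84  34 172] [142.8 220.4]
t green [227 225  16  16 193] [232.1 234.8]
t green [185 247  73  11  75] [253.4 220.2]
[ 0.6526 -0.0459 -0.0928] [-1.8 -0.6  0.7 -1.  -1.3  0.4 -0.8  0.5  1.6  0.9 -2.7 -0.1]
damper_pivot [ 0.6526 -0.0459  0.204 ]
start_button_top [0.5785 0.183  0.248 ]
stop_button_top [0.5838 0.2407 0.248 ]
clock: 2.63
position: [0.1916, -0.542, 0.2944]
ee_rot: [-0.0, 1.0, 0.011, -0.0]
contact_force: [0.0, -0.6, 0.1]
width: -0.0001
```

Run:
```python
from h import *
s=eyes.get_image("scene");t=eyes.get_image("top")
print("knob",at_z(t,(254.6,363.9),.224).round(4),at_z(s,(271.2,332.1),.222).round(4),tri((s,t),((269.5,332.6),(254.6,363.9))).round(4))
print("green",at_z(t,(232.3,235),.248).round(4),at_z(s,(163,334.6),.248).round(4))
print("red",at_z(t,(229,201.3),.248).round(4))
print("hub",at_z(t,(197,365),.185).round(4),at_z(s,(278,394),.185).round(4))
print(manip.get_state()["qpos"])
```

```text
knob [ 0.5388 -0.0405  0.224 ] [ 0.5403 -0.0469  0.222 ] [ 0.5401 -0.0411  0.2182]
green [0.5738 0.1818 0.248 ] [0.5763 0.1791 0.248 ]
red [0.579  0.2393 0.248 ]
hub [ 0.6457 -0.0456  0.185 ] [ 0.6501 -0.0509  0.185 ]
[-1.35199734e+00  2.48141534e-01  1.38947735e+00 -5.95040270e-06
  1.50444983e+00 -1.36663742e+00]
```

```bash
python3 -m inch '[[-1,20,-30.5,0,0],[-1,20,-30.5,0,0],[-1,20,-30.5,0,0],[-1,20,-30.5,0,0],[-1,20,-30.5,0,0],[-1,20,-30.5,0,0],[-1,20,-30.5,0,0],[-1,20,-30.5,0,0],[-1,20,-30.5,0,0],[-1,20,-30.5,0,0],[-1,20,-30.5,0,0],[-1,20,-30.5,0,0],[-1,20,-30.5,0,0],[-1,20,-30.5,0,0],[-1,20,-30.5,0,0],[-1,20,-30.5,0,0],[-1,20,-30.5,0,0],[-1,20,-30.5,0,0]]'
```

```text
clock: 4.23
position: [0.5751, 0.0164, 0.2927]
ee_rot: [0.004, 0.999, -0.034, 0.002]
contact_force: [0.7, -0.8, 0.3]
width: 0.0001
```

```bash
python3 -m inch '[[-1,-20,5,0,0],[-1,-15,3,20,0],[-1,0,0,30,0],[-1,0,0,30,0],[-1,0,0,22,0],[-1,0,0,0,0]]'
python3 - <<'E'
from h import *
s=eyes.get_image("scene");t=eyes.get_image("top");save(s,"s1");save(t,"t1")
cv2.imwrite("pics/c1.png",np.hstack([cv2.resize(s["frame"][180:360,260:440,::-1],(400,400)),cv2.resize(t["frame"][170:300,290:420,::-1],(400,400))]))
print(manip.get_state())
E
```

```text
clock: 4.73
position: [0.5471, 0.0202, 0.1863]
ee_rot: [0.001, 0.999, -0.039, 0.006]
contact_force: [-0.6, 0.2, -0.0]
width: -0.0002
{'clock': 4.8333, 'qpos': array([-0.08900514,  0.25565761,  1.63924468, -0.00221166,  1.22843589,
       -0.0116488 ]), 'qd': array([-0.00229086, -0.02354101, -0.05334235, -0.00048267,  0.00061192,
       -0.01170613]), 'effort': array([ 8.24256381e-02, -3.80478358e+01, -2.23059332e+01, -1.69403862e-03,
       -5.70477953e-02,  3.60304315e-02]), 'position': array([0.54977467, 0.01985102, 0.19023509]), 'ee_rot': array([ 0.00150282,  0.99922385, -0.03830544,  0.00906298]), 'contact_force': array([-0.1161256 ,  0.08870047,  0.59251113]), 'moment': array([ 0.01136869, -0.01973043, -0.00189496]), 'width': 0.00011083608728364743}
```

View pics/c1.png

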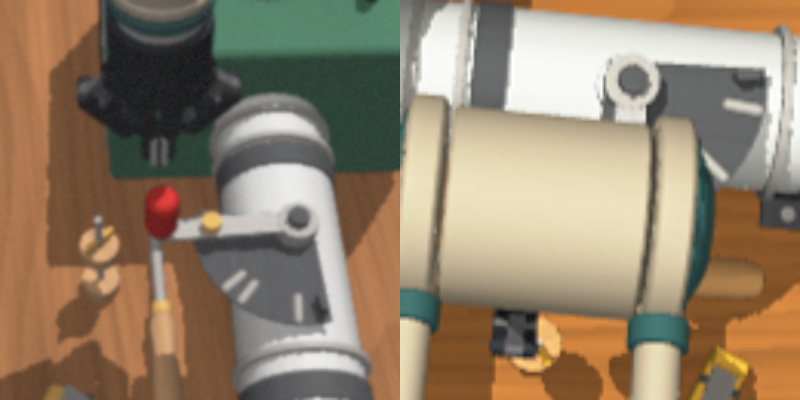

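```bash
python3 -m inch '[[-1,-5,10,0,-1],[-1,-4,10,0,-1],[-1,-3,9,0,0],[-1,0,7,0,0],[-1,0,5,0,-2],[-1,-1,8,0,-4]]'
python3 - <<'E'
from h import *
s=eyes.get_image("scene")
cv2.imwrite("pics/c2.png",cv2.resize(s["frame"][180:360,260:440,::-1],(500,500)))
E
```

```text
clock: 5.33
position: [0.5405, -0.0299, 0.2004]
ee_rot: [0.002, 0.999, 0.03, 0.018]
contact_force: [-0.4, 0.8, -1.1]
width: -0.0001
```

View pics/c2.png

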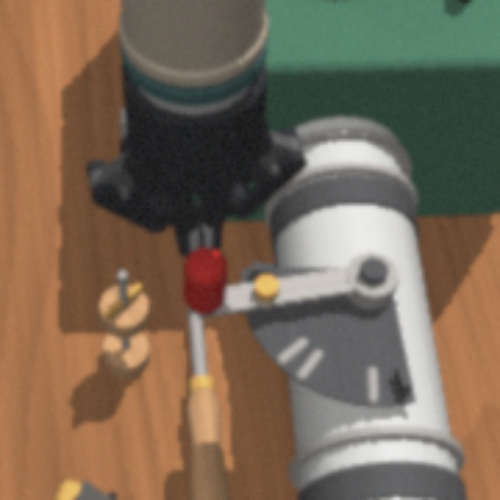

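```bash
python3 -m inch '[[-1,-2,11,3,-5.7],[-1,-2,11,3,-5.7],[-1,-2,11,3,-5.7],[-1,-2,11,3,-5.7]]'
python3 - <<'E'
from h import *
s=eyes.get_image("scene")
cv2.imwrite("pics/c3.png",cv2.resize(s["frame"][180:360,260:440,::-1],(500,500)))
E
```

```text
clock: 5.72
position: [0.545, -0.076, 0.1944]
ee_rot: [0.007, 0.972, 0.232, 0.022]
contact_force: [-1.0, 1.8, 0.6]
width: 0.0002
```

View pics/c3.png

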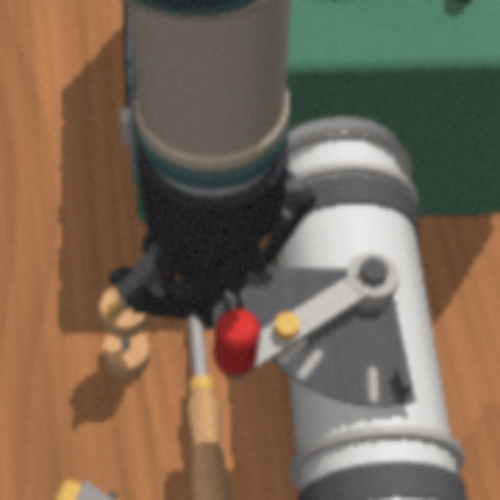

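```bash
python3 -m inch '[[-1,-3,11,1,-5.7],[-1,-3,11,1,-5.7],[-1,-2.5,11,1,-5.7],[-1,-2.5,11,1,-5.7],[-1,-2,11,1,-5.7]]'
python3 - <<'E'
from h import *
s=eyes.get_image("scene")
cv2.imwrite("pics/c4.png",cv2.resize(s["frame"][180:360,260:440,::-1],(500,500)))
E
```

```text
clock: 6.18
position: [0.5697, -0.1246, 0.1939]
ee_rot: [0.009, 0.885, 0.465, 0.023]
contact_force: [-2.1, 1.2, 0.4]
width: 0.0003
```

View pics/c4.png

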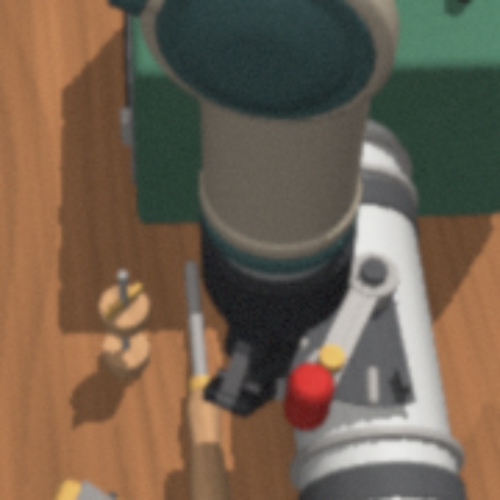

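```bash
python3 -m inch '[[-1,-2.5,11,1,-5.7],[-1,-2.5,11,1,-5.7],[-1,-2,11,1,-5.7],[-1,-2,11,1,-5.7]]'; python3 -m inch '[[-1,-1.5,8,0,-4]]';python3 - <<'E'
from h import *
s=eyes.get_image("scene")
cv2.imwrite("pics/c5.png",cv2.resize(s["frame"][180:360,260:440,::-1],(500,500)))
E
```

```text
clock: 6.57
position: [0.6051, -0.1511, 0.1937]
ee_rot: [0.011, 0.777, 0.629, 0.021]
contact_force: [-4.2, 2.4, 2.9]
width: 0.0002
clock: 6.65
position: [0.6128, -0.1542, 0.1945]
ee_rot: [0.012, 0.755, 0.655, 0.02]
contact_force: [-0.0, -0.2, 0.6]
width: 0.0004
```

View pics/c5.png

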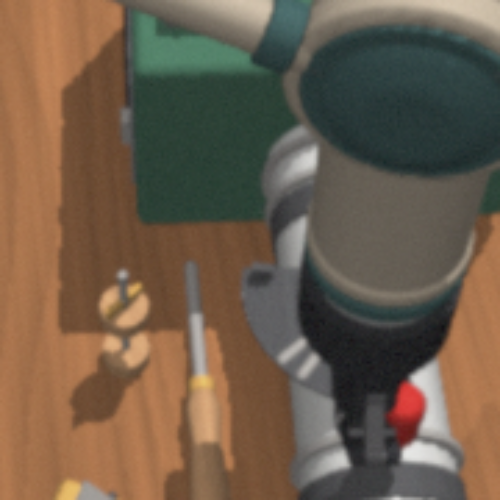

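```bash
python3 -m inch '[[-1,-0.5,5,0,-2]]'; python3 -m inch '[[-1,0,4,0,0]]';python3 -m inch '[[-1,0,4,0,0]]'
```

```text
clock: 6.78
position: [0.6175, -0.1555, 0.1949]
ee_rot: [0.011, 0.744, 0.667, 0.019]
contact_force: [-16.6, 2.1, 5.5]
width: 0.0002
clock: 6.87
position: [0.6173, -0.1554, 0.1949]
ee_rot: [0.008, 0.746, 0.666, 0.016]
contact_force: [-12.0, 0.1, 4.1]
width: -0.0
clock: 6.95
position: [0.6171, -0.1553, 0.195]
ee_rot: [0.005, 0.748, 0.663, 0.013]
contact_force: [-8.0, -0.5, 4.7]
width: 0.0002
```

The force rose to about 16 N with no further travel, so the lever is on its stop. I'll back off, go up and check.

```bash
python3 -m inch '[[-1,0,0,0,0],[-1,0,-10,0,0],[-1,0,-20,0,0],[-1,0,-20,0,0],[-1,0,0,-30,0],[-1,0,0,-40,0],[-1,0,0,-40,0],[-1,0,-30,-10,0],[-1,0,-30,0,0],[-1,0,-30,0,0],[-1,0,0,0,0]]'
python3 - <<'E'
from h import *
s=eyes.get_image("scene");t=eyes.get_image("top")
cv2.imwrite("pics/c6.png",np.hstack([cv2.resize(s["frame"][180:360,260:440,::-1],(400,400)),cv2.resize(t["frame"][130:330,250:450,::-1],(400,400))]))
E
```

```text
clock: 7.87
position: [0.4618, -0.1297, 0.316]
ee_rot: [0.003, 0.762, 0.648, 0.012]
contact_force: [0.3, 0.0, -0.0]
width: 0.0
```

View pics/c6.png

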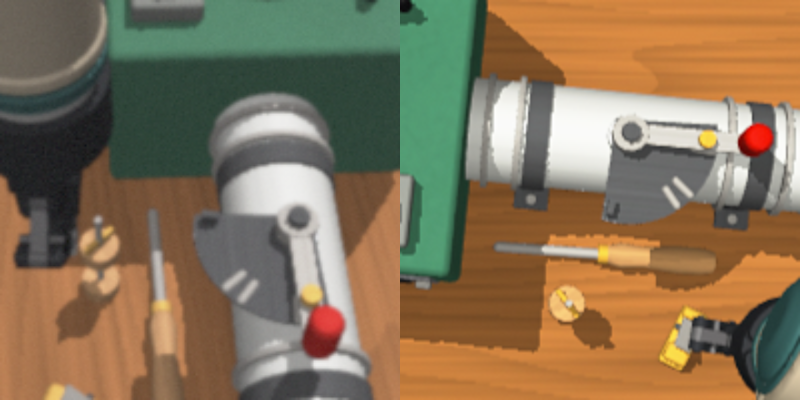

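The lever now lies along the duct with the knob at its end, and it stayed there after the release. Next I'll measure its angle, then work out the move to the green button.

Run:
```python
from h import *
s=eyes.get_image("scene");t=eyes.get_image("top")
f=t["frame"].astype(int);m=(f[...,0]>120)&(f[...,1]<60)&(f[...,2]<60)
n,l,st,c=cv2.connectedComponentsWithStats(m.astype(np.uint8))
for i in range(1,n):
    if st[i,4]>60: print(st[i],c[i][::-1].round(1),at_z(t,c[i][::-1],.224).round(4))
# hub same image frame: pivot estimates
for k in("start_button_top","stop_button_top"):
    for p in(s,t):
        r=mark_of(p,k)
        if r: print(k,r[0]["point"],round(r[0]["confidence"],2),at_z(p,r[0]["point"],.248).round(4))
X=manip.get_state();q=X["ee_rot"]
from scipy.spatial.transform import Rotation as Ro
R=Ro.from_quat([q[1],q[2],q[3],q[0]]).as_matrix();print(R.round(3))
d=np.array([.575,.181,.30])-X["position"];print(X["position"],(R.T@d*1000).round(1))
```

```text
[421 192  16  14 169] [198.6 428.7] [ 0.6383 -0.1543  0.224 ]
[193 221  17  16 209] [228.8 201. ] [0.5815 0.244  0.224 ]
start_button_top [163.0, 336.7] 0.59 [0.5803 0.1786 0.248 ]
start_button_top [231.4, 235.2] 0.78 [0.5754 0.1814 0.248 ]
stop_button_top [143.3, 333.7] 0.62 [0.5825 0.234  0.248 ]
stop_button_top [229.4, 200.4] 0.54 [0.5783 0.2408 0.248 ]
[[ 0.157  0.987  0.022]
 [ 0.987 -0.158  0.013]
 [ 0.016  0.02  -1.   ]]
[ 0.46784701 -0.13164415  0.31396143] [325.3  56.3  20.3]
```

```bash
python3 -m inch '[[-1,32,6,0,0],[-1,32,6,0,0],[-1,32,6,0,0],[-1,32,6,0,0],[-1,32,6,0,0],[-1,32,6,0,0],[-1,32,6,0,0],[-1,32,6,0,0],[-1,25,4,0,0],[-1,15,2,0,0],[-1,0,0,0,0],[-1,0,0,0,0]]'
cat > go.py <<'E'
from h import *
import sys
from scipy.spatial.transform import Rotation as Ro
X=manip.get_state();q=X["ee_rot"]
R=Ro.from_quat([q[1],q[2],q[3],q[0]]).as_matrix()
d=np.array([float(v) for v in sys.argv[1:4]])-X["position"];print(X["position"],(R.T@d*1000).round(1),R[:,2].round(3),np.round(X["contact_force"],1))
E
python3 go.py .575 .182 .265
```

```text
clock: 9.27
position: [0.5821, 0.1651, 0.3085]
ee_rot: [-0.001, 0.763, 0.646, 0.008]
contact_force: [-0.0, 0.2, -0.5]
width: 0.0001
[0.58208213 0.16505272 0.30851639] [ 15.  -10.1  43.6] [ 0.01   0.011 -1.   ] [-0.   0.2 -0.5]
```

```bash
python3 -m inch '[[-1,8,-6,0,0],[-1,7,-4,15,0],[-1,0,0,15,0],[-1,0,0,8,0],[-1,0,0,0,0]]'; python3 go.py .575 .182 .25
python3 - <<'E'
from h import *
s=eyes.get_image("scene");t=eyes.get_image("top")
cv2.imwrite("pics/c7.png",np.hstack([cv2.resize(s["frame"][90:230,270:410,::-1],(400,400)),cv2.resize(t["frame"][160:300,160:300,::-1],(400,400))]))
E
```

```text
clock: 9.68
position: [0.5741, 0.1802, 0.2688]
ee_rot: [-0.001, 0.765, 0.644, 0.007]
contact_force: [-0.0, 0.4, 0.2]
width: -0.0002
[0.57406514 0.18023397 0.26876584] [ 1.7  0.5 18.8] [ 0.009  0.01  -1.   ] [-0.   0.4  0.2]
```

View pics/c7.png

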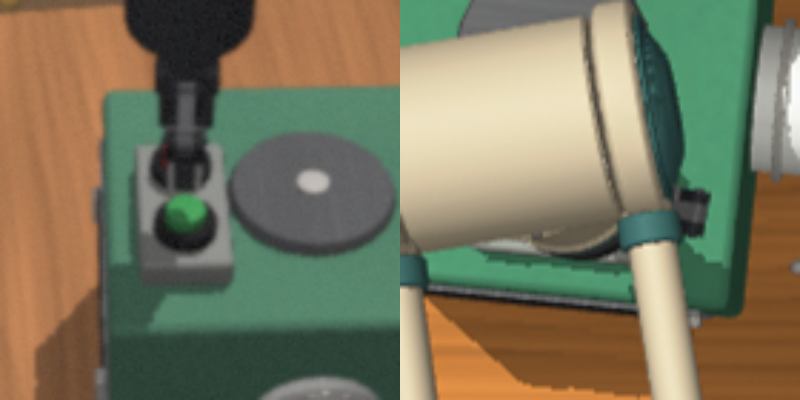

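The fingertips are about 20 mm above the green button, and their picture position agrees. I'll press down in small steps.

```bash
python3 -m inch '[[-1,1,0,8,0],[-1,0,0,6,0],[-1,0,0,4,0],[-1,0,0,3,0]]'; python3 -m inch '[[-1,0,0,4,0]]';python3 -m inch '[[-1,0,0,4,0]]';python3 go.py .575 .182 .242
```

```text
clock: 10.12
position: [0.5773, 0.1807, 0.2513]
ee_rot: [0.001, 0.765, 0.643, 0.011]
contact_force: [-1.0, 0.1, -0.3]
width: 0.0003
clock: 10.2
position: [0.5776, 0.1806, 0.2473]
ee_rot: [0.002, 0.766, 0.643, 0.011]
contact_force: [0.2, -0.7, 1.0]
width: 0.0002
clock: 10.28
position: [0.5776, 0.1806, 0.2433]
ee_rot: [0.002, 0.766, 0.643, 0.011]
contact_force: [-1.9, -0.1, 3.2]
width: 0.0001
[0.57762953 0.18062843 0.24332778] [ 0.9 -2.8  1.3] [ 0.019  0.012 -1.   ] [-1.9 -0.1  3.2]
```

```bash
python3 -m inch '[[-1,0,0,3,0]]';python3 -m inch '[[-1,0,0,2,0]]';python3 -m inch '[[-1,0,0,2,0]]'
```

```text
clock: 10.37
position: [0.5777, 0.1807, 0.2418]
ee_rot: [0.002, 0.766, 0.643, 0.011]
contact_force: [-6.5, -1.8, 20.7]
width: -0.0003
clock: 10.45
position: [0.5777, 0.1806, 0.242]
ee_rot: [0.002, 0.766, 0.643, 0.012]
contact_force: [-3.7, -0.4, 13.3]
width: -0.0
clock: 10.53
position: [0.5776, 0.1807, 0.2421]
ee_rot: [0.003, 0.765, 0.643, 0.013]
contact_force: [-2.1, -0.5, 8.3]
width: 0.0005
```

The button hit bottom: 0.248 to 0.242 m, with a hard stop at up to 20 N. I'll lift off and check.

```bash
python3 -m inch '[[-1,0,0,-8,0],[-1,0,0,-20,0],[-1,0,0,-30,0],[-1,0,0,-30,0],[-1,0,-30,-10,0],[-1,0,-35,0,0],[-1,0,-35,0,0],[-1,0,-35,0,0],[-1,0,-35,0,0],[-1,0,0,0,0],[-1,0,0,0,0]]'
python3 - <<'E'
from h import *
s=eyes.get_image("scene");t=eyes.get_image("top")
cv2.imwrite("pics/c8.png",np.hstack([cv2.resize(s["frame"][80:460,200:580,::-1],(400,400)),cv2.resize(t["frame"][100:340,130:530,::-1],(400,240)) if 0 else cv2.copyMakeBorder(cv2.resize(t["frame"][100:340,130:530,::-1],(400,240)),0,160,0,0,0)]))
for n in("glue_bottle","finger_plane","gouge","spool_clamp","start_button_top","lever_knob"):
  for l,p in(("s",s),("t",t)):
    r=mark_of(p,n)
    if r: print(n,l,np.round(r[0]["point"],1),round(r[0]["confidence"],2))
for l,p in(("s",s),("t",t)):
    f=p["frame"].astype(int);R,G,B=f[...,0],f[...,1],f[...,2]
    for nm,m in (("red",(R>120)&(G<60)&(B<60)),("green",(G>110)&(R<90)&(B<110))):
        n,_,st,c=cv2.connectedComponentsWithStats(m.astype(np.uint8))
        for i in range(1,n):
            if 90<st[i,4]<250: print(l,nm,st[i],c[i][::-1].round(1))
print(np.round(manip.get_state()["contact_force"],2))
E
```

```text
clock: 11.45
position: [0.4038, 0.2096, 0.3411]
ee_rot: [0.004, 0.766, 0.642, 0.015]
contact_force: [0.3, -0.5, -0.2]
width: -0.0002
glue_bottle s [427.9 308.6] 0.59
glue_bottle t [287.5 448.7] 0.8
finger_plane s [364.3 295. ] 0.85
finger_plane t [296.6 390. ] 0.78
gouge s [324.3 332.4] 0.72
gouge t [257.3 353.5] 0.94
spool_clamp s [309.7 305.2] 0.92
spool_clamp t [280.8 328.4] 0.55
start_button_top s [162.8 332.8] 0.52
start_button_top t [231.5 235.6] 0.49
lever_knob s [333.  406.2] 0.72
lever_knob t [201.7 427.6] 0.92
s red [399 319  15  14  93] [327.2 405.1]
s green [328 158  14  10 109] [162.6 334.5]
t red [421 192  16  14 170] [198.6 428.7]
t red [193 221  17  16 209] [228.8 201. ]
t green [180 126  84  32 161] [142.  219.3]
t green [227 225  16  16 193] [232.1 234.8]
[-0.35 -0.49 -0.22]
```

View pics/c8.png

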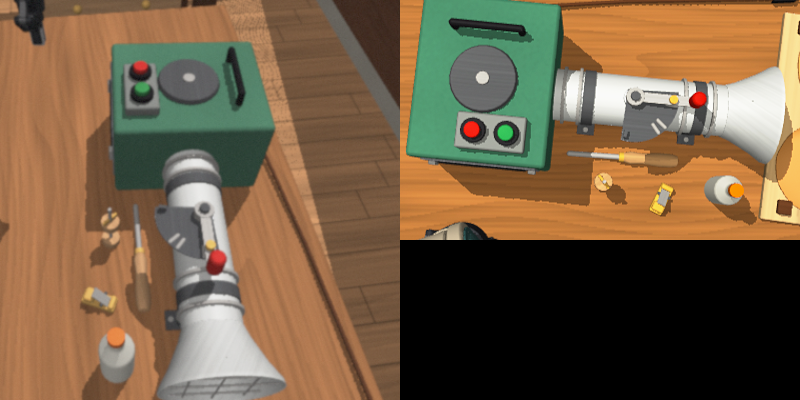

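The lever is still fully open, with the knob at (327, 405) in the scene picture. The green button is back at its first pixels, (162.6, 334.5), and the loose items haven't moved. The arm is clear, so I'm handing in.

```bash
python3 -c "
from rig import manip
print(manip.sign_off())"
```

```text
the job is handed in; nothing more can be done
None
```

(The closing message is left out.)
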